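Set the depth sleeve and lay the block in the drilling jig's corner

TASK

Get the slant-drilling jig ready: first turn the depth sleeve on top of its leaning guide until the sleeve's pointer stands at 5 on the numbered scale, clicked into its notch, and let go of it. Then lay the beech block with the three holes flat on the jig's board, holes up, and push it square and flush into the corner of the two fences, its long side along the longer, side fence and its end against the fence at the foot of the guide. Leave the sleeve at 5 and the other things on the bench where they are.

Things in the scene. Friction and masses are not known exactly. Their poses are not given: they have to be found in the camera images.
- sleeve (a joint): Angle of the depth sleeve, rad: number n of the scale (0 to 8) is at n x 0.2618 (15 degrees each), so 5 is 1.309. Grows clockwise seen looking down on the sleeve's top. A notch at every number (about 0.05 N m to turn past); stops just past 0 and 8. Starts between 0 and 3. On the plate 0 lies 60 degrees counterclockwise, 4 along and 8 60 degrees clockwise of the jig's +x.
- sleeve_top (a point): Centre of the flat top of the sleeve, a fluted aluminium drum 60 mm across and 40 mm tall. z: its axis, outward, leaning 35 degrees from vertical towards the jig's -y side. x: from the axis to the pointer, a black line on its top and side (turns with it). At its foot, 40 mm below this point, is the dark scale plate, 124 mm across, with white ticks and numerals 0 to 8.
- jig: Drilling jig, fixed: plywood board 200 mm (x) by 240 mm (y, -115 to +125), 18 mm thick, two dark wooden fences 18 mm thick rising 25 mm above it, and at y below -25 mm, centred on x = 45 mm, a steel post with the leaning guide and sleeve (scale plate's lowest edge 115 mm above the bench). Origin on the bench under the board; x points away from the robot at yaw 0.
- corner (a point): Inner corner of the two fences, level with the board's top; axes as the jig's. Side fence: its face is the plane x = 0, from y = 0 to 130 mm. Guide-side fence: its face is the plane y = 0, from x = 0 to -120 mm. The block belongs at negative x and positive y, its origin at (-30, 55, 0) mm.
- block: The workpiece: a pale beech block 60 mm (x) by 110 mm (y) by 35 mm high, about 0.16 kg, three dark round holes (look only) in a row along its top. It starts flat on the bench, holes up. Origin: centre of its underside, z up. Either end may meet the fence.
- casket: Bystander: small lidded wooden box with a brass clasp, 50 x 85 x 41 mm. Origin at its foot or middle underside.
- tin: Bystander: round flat metal tin, 74 mm wide, 31 mm high. Origin at its foot or middle underside.
- hammer: Bystander: hammer lying beside the jig, 210 mm long. Origin at its foot or middle underside.
- driver: Bystander: screwdriver with a wooden handle lying in front of the jig, 170 mm long. Origin at its foot or middle underside.
- brush: Bystander: flat brush with a wooden handle, 180 mm long. Origin at its foot or middle underside.
Mind the look-alikes: they are no part of the job. What is shaped like the block but blue or turquoise is not meant.

How it is judged:
On the way, in this order (a step that is already met when the one before it is completed fails the run):
1. the sleeve stands in its notch at 5 and the gripper has let go of it (value of joint sleeve between 1.23899 and 1.37899 rad and contact force between the fingers and jig below 0.3 N), for 0.3 s.
2. the block lies flat, square and flush in the fence corner (x of block in the frame of corner between -0.033 and -0.027 m and y of block in the frame of corner between 0.052 and 0.058 m and z of block in the frame of corner between -0.004 and 0.004 m and angle between block's own z axis and vertical below 0.05 rad and angle between the y axis of block and the y axis of corner, either way round below 0.035 rad), for 0.2 s.
At the end, for the whole second after the job is handed in: The sleeve is at rest within 0.07 rad (4 degrees) of number 5; the block lies flat on the board (within 4 mm, 3 degrees), its centre within 3 mm of its place flush against both fences and its long side within 2 degrees of the side fence; both released and still (all of step 1 and all of step 2 and contact force between the fingers and block below 0.3 N and linear speed of block below 0.01 m/s and velocity of joint sleeve between -0.05 and 0.05 rad/s); the robot touches nothing.
It fails at once if a bystander was moved by more than 30 mm (distance of any of casket, tin, hammer, driver, brush from where it was at the start of the episode above 0.03 m).
It also fails if it takes over 72 s, if anything falls off the work surface, if the arm or the gripper's body presses on something with over 40 N, if the wrist force passes 120 N, or if a joint passes its speed limit or range.

ROBOT

A 6-joint arm with a two-finger parallel gripper is mounted at the origin on the work surface. World frame = base frame: x ahead of the robot, y to its left, z up, the work surface at z = 0. Lengths are in m, angles in rad, forces in N, time in s.
With the tool pointing down it reaches from about 0.275 to 0.875 m from the base axis. Payload 12.5 kg.
Tool frame: the origin (TCP) lies between the finger pads; the fingertips stand bot.finger_overhang ahead of it and the grasp point (between the pads) lies 5 mm behind it (bot.finger_overhang is the distance from the TCP to the fingertips, in m); z points along the fingers, x is the direction in which the jaws open and shut, and the axes are right-handed (so a half turn about z gives the same grasp; the last joint's range is limited). The gripper opens to 85 mm and grips with 20 to 120 N. Pads are 22 mm wide; open, the fingers measure 114 mm over their backs; the gripper's body (76 mm by 85 mm) begins 54 mm behind the grasp point. The pads swing forward as they close: fully open they stand 13 mm farther back than shut.
Start: joints at [-1.189, 0.351, 1.652, -0, 1.139, -0.085], TCP at [0.248, -0.491, 0.245] pointing down, gripper open.
Joint ranges: [-2.75, 2.75], [-0.79, 2.1], [0.01, 2.65], [-1.57, 4.71], [0.07, 3.14], [-2.87, 2.87]. Speed limits (rad/s): [2.22, 2.22, 2.79, 3.14, 3.14, 3.14].

INTERFACE

Orientations are given as a rotation vector (axis times angle).
In Python, from plant import bot gives the robot as it stands. The module is installed in compiled form; this text tells all that it offers.
- The arm moves only by the tool step_arm, never from a script. Its argument "rows" is one flat list of numbers, 5 for each row, row after row: the shift along the tool's x, y, z in mm, then the turn about the tool's z in rad, then the closure, from 0 (fully open) to 1 (shut). In form: [tx, ty, tz, turn, hand, tx, ty, tz, turn, hand, ...]. A call has 1 to 8 rows; each row shifts and turns the pose as measured when the row begins, along the tool's axes as they then stand; what a row does not reach is not made up. A row lasts 1/12 s, in which the tool goes at most 41.7 mm and 7.16 degrees, less where a joint would pass 70% of its speed; a pose out of reach is approached as far as the arm can. A call is refused whole if a number of a shift passes 41.7 or a number of a turn 0.125, either way. A call with a gripper value outside its range is refused whole. The fingers move at their own pace and stop on an object; the grip force is fixed at half the most. Time passes only in rows, so rows that do not move let the fingers close. It gives the time, the measured TCP pose, the force and the opening at its end, in the units of the state.
- bot.observe(): the state, without advancing time (a new reading comes with each control period).
- bot.grab_frame(name): name is "scene" or "side" or "wrist"; returns a dict with "image" (420x560x3 uint8, red, green, blue), "fx", "fy", "cx", "cy" (pixels), "position" and "attitude" of the camera in the world; the wrist camera has in their place "hand_eye" (4x4, takes a point from camera to tool coordinates, whose origin is the TCP and whose axes are the tool frame's). Camera axes: x right, y up, looking along -z (the intrinsics and any distortion apply to the point x, -y, -z); pixel columns grow to the right and rows downward; lengths in m; the calibration is good to about 2 mm. A picture is of the moment at which its call begins: read the wrist's pose just before it. There is no depth.
- bot.hand_in(): hands the job in, once; it reports no verdict.
The state is a dict: "t": time; "joint_pos": joint angles; "qvel": joint speeds; "joint_torque": joint torques, N m; "eef_pos": TCP position; "orientation": TCP orientation; "wrist_force": force on the tool from outside, world axes, zero at the start; "torque": the same for the moment, N m; "width": opening from 0.0 (shut) to 1.0 (fully open).
Only numpy, scipy, OpenCV 4.12 (cv2) and the standard library are available. Lean on these libraries where they do the work, as an engineer would, in place of code of your own. Each camera call takes 0.05 s, during which the arm holds its last target. There are 200 camera calls.

## Working session

There is one attempt and no reset: what is moved stays moved. The work goes in short steps, Python scripts to look and compute and a tool call to move; the robot and the scene stay as the last step left them, time stands still between calls to the robot, and variables do not carry over. Pictures are saved under pics/ and viewed, about 8 in all and at most 12, crops included, and the job is handed in when it is done.

Besides the shell and the picture viewer there is one more tool, called after "Call:" in YAML: its name, and indented under it one key for each argument. step_arm: Moves the arm, as the interface text tells. Its arguments: {"type":"object","properties":{"rows":{"type":"array"}},"required":["rows"]}

```bash
mkdir -p pics
cat > h.py <<'E'
import numpy as np, cv2
from scipy.spatial.transform import Rotation as R
from plant import bot
def snap(name,fn):
    s=bot.observe(); f=bot.grab_frame(name); cv2.imwrite(f'pics/{fn}.png',f['image'][:,:,::-1])
    if 'hand_eye' in f:
        T=np.eye(4);T[:3,:3]=R.from_rotvec(s['orientation']).as_matrix();T[:3,3]=s['eef_pos'];M=T@np.array(f['hand_eye'])
    else:
        M=np.eye(4);a=np.array(f['attitude']);M[:3,:3]=a if a.shape==(3,3) else (R.from_rotvec(a) if a.size==3 else R.from_quat(a)).as_matrix();M[:3,3]=f['position']
    K=np.array([[f['fx'],0,f['cx']],[0,f['fy'],f['cy']],[0,0,1]]);np.savez(f'pics/{fn}.npz',M=M,K=K,D=np.zeros(5))
    return f
def cam(fn): d=np.load(f'pics/{fn}.npz');return d['M'],d['K']
def ray(fn,uv):
    M,K=cam(fn);uv=np.atleast_2d(uv).astype(float)
    c=np.c_[(uv[:,0]-K[0,2])/K[0,0],-(uv[:,1]-K[1,2])/K[1,1],-np.ones(len(uv))]
    return M[:3,3],c@M[:3,:3].T
def atz(fn,uv,z): o,d=ray(fn,uv);return o+d*((z-o[2])/d[:,2])[:,None]
def proj(fn,P):
    M,K=cam(fn);c=(np.atleast_2d(P)-M[:3,3])@M[:3,:3];return np.c_[K[0,2]+K[0,0]*c[:,0]/-c[:,2],K[1,2]-K[1,1]*c[:,1]/-c[:,2]]
E
python3 - <<'E'
from h import *
for n in ['scene','side','wrist']:
    f=snap(n,n+'0'); print(n,{k:v for k,v in f.items() if k!='image'})
print(bot.observe(),bot.finger_overhang)
a=[cv2.imread(f'pics/{n}0.png') for n in('scene','side')]
E
```

```text
scene {'fx': 483.1163715578917, 'fy': 483.1163715578917, 'cx': 280.44295171089004, 'cy': 211.29276812059214, 'position': array([1.0028039 , 0.50493846, 1.22688412]), 'attitude': array([0.32382823, 0.69159639, 2.19859701])}
side {'fx': 513.1905845089932, 'fy': 513.1905845089932, 'cx': 280.43690471744475, 'cy': 208.29732963714685, 'position': array([-0.36651218, -1.01642951,  1.13626408]), 'attitude': array([ 0.87109361, -0.31605274, -0.59162153])}
wrist {'fx': 354.5910995191495, 'fy': 354.5910995191495, 'cx': 273.7709420780914, 'cy': 209.23356861001238, 'hand_eye': array([[ 9.99999970e-01, -2.46013856e-04,  8.48362551e-06,
         2.69574547e-04],
       [-2.31912343e-04, -9.53115200e-01, -3.02607604e-01,
        -7.75010806e-02],
       [ 8.25315360e-05,  3.02607593e-01, -9.53115228e-01,
        -1.28362585e-01],
       [ 0.00000000e+00,  0.00000000e+00,  0.00000000e+00,
         1.00000000e+00]])}
{'t': 0.15, 'joint_pos': array([-1.18861961e+00,  3.51087722e-01,  1.65222487e+00,  2.15584274e-05,
        1.13908412e+00, -8.46108596e-02]), 'qvel': array([ 0.0008336 ,  0.00044183, -0.00320355, -0.00048688, -0.00081556,
        0.00047141]), 'joint_torque': array([ 8.41267174e-04, -5.06251001e+01, -2.91500938e+01, -6.41444240e-05,
        3.40710809e-03, -5.34962027e-06]), 'eef_pos': array([ 0.24745259, -0.49094952,  0.24491549]), 'orientation': array([-2.67456010e+00,  1.64718842e+00,  9.97163507e-04]), 'wrist_force': array([-0.52025775, -0.82192479, -0.13190215]), 'torque': array([0.01629259, 0.03687935, 0.00423725]), 'width': 0.9980310369137426} 0.014
```

View pics/scene0.png

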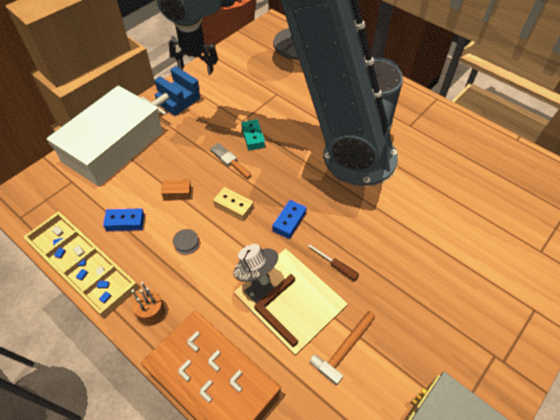

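View pics/side0.png

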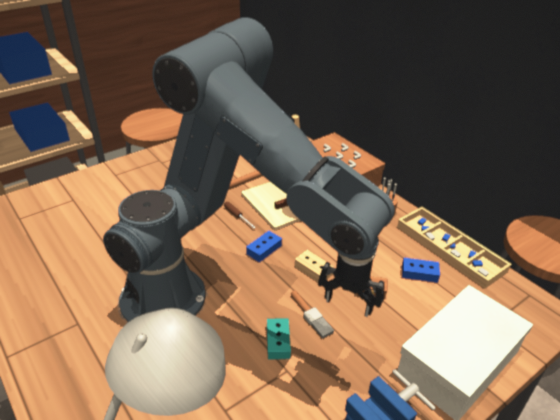

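The scene shows the pale block with three holes at (233,202). Its look-alikes are the blue blocks at (289,218) and (124,219) and the turquoise one at (253,134). By the description I choose the pale one. The jig is at about (290,300) with the sleeve at (250,258). Next is a close crop of both.

Run:
```python
from h import *
a=cv2.imread('pics/scene0.png')[180:360,200:400]
cv2.imwrite('pics/crop1.png',cv2.resize(a,None,fx=3.3,fy=3.3,interpolation=cv2.INTER_CUBIC)[:600])
print(atz('scene0',[(233,202),(289,218),(186,241),(176,189)],0.035))
print(atz('scene0',[(285,250),(347,303),(297,349)],0.018))
```

```text
[[ 0.43426906 -0.16903686  0.035     ]
 [ 0.36707851 -0.00186325  0.035     ]
 [ 0.6236259  -0.17416124  0.035     ]
 [ 0.5146293  -0.33749975  0.035     ]]
[[0.45117251 0.05460211 0.018     ]
 [0.46712706 0.28847333 0.018     ]
 [0.65292438 0.2672748  0.018     ]]
```

View pics/crop1.png

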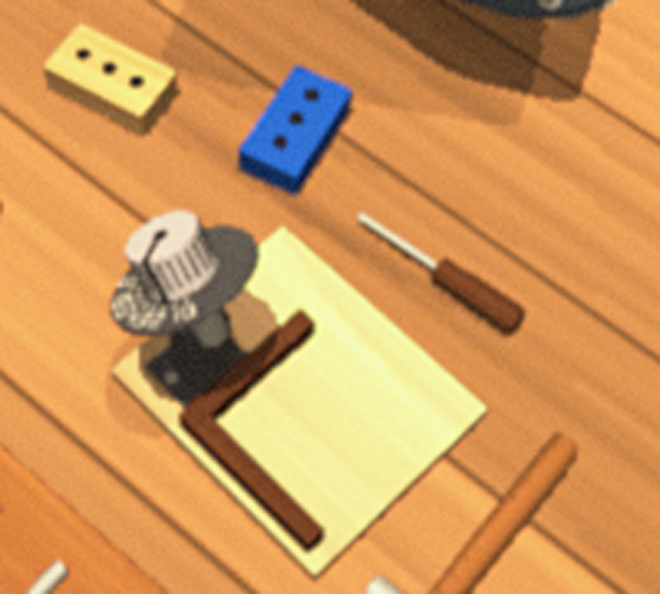

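Run:
```python
from h import *
from scipy.optimize import least_squares
cr=lambda p:np.array(p)/3.3+[200,180]
uv=cr([(283,230),(486,408),(316,577),(113,370)])
P=atz('scene0',uv,0.018);print(P[:,:2]);print([np.linalg.norm(P[i]-P[(i+1)%4]) for i in range(4)])
L=np.array([(-.1,-.115),(-.1,.125),(.1,.125),(.1,-.115)])
def T(q,l): c,s=np.cos(q[2]),np.sin(q[2]);return np.asarray(l)@np.array([[c,s],[-s,c]])+q[:2]
r=least_squares(lambda q:(T(q,L)-P[:,:2]).ravel(),[.55,.17,0]);print('jig',r.x,r.fun)
q=r.x
def inv(p): return T([0,0,-q[2]],np.asarray(p)[:,:2]-q[:2])
print('corner in jig',inv(atz('scene0',cr([(218,418)]),.018)), 'fence tops inner',inv(atz('scene0',cr([(213,400),(322,535),(308,312)]),.043)))
print('sleeve top if z=.183',inv(atz('scene0',cr([(162,237)]),.183)))
b=atz('scene0',cr([(82,25),(176,72),(143,117),(46,66)]),.035);print('block top',b[:,:2],b[:,:2].mean(0),[np.linalg.norm(b[i]-b[(i+1)%4]) for i in range(4)])
for i,j in((0,1),(3,2)): d=b[j]-b[i];print(np.degrees(np.arctan2(d[1],d[0])))
s=bot.observe();print(R.from_rotvec(s['orientation']).as_matrix())
```

```text
[[0.44896077 0.05559789]
 [0.46814082 0.29012886]
 [0.66657781 0.27452604]
 [0.64355385 0.03644791]]
[np.float64(0.23531393659266545), np.float64(0.1990494606008735), np.float64(0.23918883453030615), np.float64(0.19553309635808425)]
jig [ 0.55636536  0.15919483 -0.08870752] [-0.00239021 -0.00209176 -0.00030837  0.00243361  0.00046825  0.00031818
  0.00223032 -0.00066003]
corner in jig [[ 0.06425275 -0.02300989]] fence tops inner [[ 0.06378384 -0.02869308]
 [ 0.07982299  0.11033454]
 [-0.04696585 -0.03172415]]
sleeve top if z=.183 [[ 0.04219756 -0.10391569]]
block top [[ 0.41086157 -0.22700286]
 [ 0.39298947 -0.12270896]
 [ 0.44986297 -0.11097039]
 [ 0.4671243  -0.21828832]] [ 0.43020958 -0.16974263] [np.float64(0.10581412674532005), np.float64(0.05807227602735099), np.float64(0.10869725469040871), np.float64(0.05693363424575067)]
99.72392024353941
99.13736344119974
[[ 4.50011682e-01 -8.93022624e-01 -2.81697703e-04]
 [-8.93022310e-01 -4.50011762e-01  7.53349913e-04]
 [-7.99525795e-04 -8.74539285e-05 -9.99999677e-01]]
```

```bash
cat >> h.py <<'E'
def plan(tgt,yaw,hand,step=40.,da=.12):
    s=bot.observe();p=np.array(s['eef_pos']);M=R.from_rotvec(s['orientation']).as_matrix();y=np.arctan2(M[1,0],M[0,0])
    rows=[];dy=(yaw-y+np.pi)%(2*np.pi)-np.pi;n=max(int(np.ceil(np.linalg.norm(tgt-p)*1000/step)),int(np.ceil(abs(dy)/da)),1)
    ds=(np.array(tgt)-p)*1000/n
    for i in range(n):
        a=y+dy*i/n;c,s_=np.cos(a),np.sin(a)
        rows.append([round(c*ds[0]+s_*ds[1],1),round(s_*ds[0]-c*ds[1],1),round(-ds[2],1),round(-dy/n,3),hand])
    for r in rows: print(r)
    return rows
def st():
    s=bot.observe();M=R.from_rotvec(s['orientation']).as_matrix();print('t',round(s['t'],2),'p',np.round(s['eef_pos'],4),'yaw',round(np.arctan2(M[1,0],M[0,0]),4),'q',np.round(s['joint_pos'],2),'F',np.round(s['wrist_force'],1),'w',round(s['width'],3))
E
python3 -c "
from h import *
plan([.592,.045,.30],.26,0)"
```

```text
[np.float64(-20.2), np.float64(-34.3), np.float64(-3.4), np.float64(-0.085), 0]
[np.float64(-17.2), np.float64(-35.9), np.float64(-3.4), np.float64(-0.085), 0]
[np.float64(-14.1), np.float64(-37.2), np.float64(-3.4), np.float64(-0.085), 0]
[np.float64(-10.9), np.float64(-38.3), np.float64(-3.4), np.float64(-0.085), 0]
[np.float64(-7.6), np.float64(-39.1), np.float64(-3.4), np.float64(-0.085), 0]
[np.float64(-4.2), np.float64(-39.6), np.float64(-3.4), np.float64(-0.085), 0]
[np.float64(-0.8), np.float64(-39.8), np.float64(-3.4), np.float64(-0.085), 0]
[np.float64(2.6), np.float64(-39.7), np.float64(-3.4), np.float64(-0.085), 0]
[np.float64(5.9), np.float64(-39.4), np.float64(-3.4), np.float64(-0.085), 0]
[np.float64(9.3), np.float64(-38.7), np.float64(-3.4), np.float64(-0.085), 0]
[np.float64(12.5), np.float64(-37.8), np.float64(-3.4), np.float64(-0.085), 0]
[np.float64(15.7), np.float64(-36.6), np.float64(-3.4), np.float64(-0.085), 0]
[np.float64(18.8), np.float64(-35.1), np.float64(-3.4), np.float64(-0.085), 0]
[np.float64(21.7), np.float64(-33.4), np.float64(-3.4), np.float64(-0.085), 0]
[np.float64(24.4), np.float64(-31.4), np.float64(-3.4), np.float64(-0.085), 0]
[np.float64(27.0), np.float64(-29.2), np.float64(-3.4), np.float64(-0.085), 0]
```

Call:
step_arm:
  rows: [-20,-34,-3.4,-0.085,0,-17,-36,-3.4,-0.085,0,-14,-37,-3.4,-0.085,0,-11,-38,-3.4,-0.085,0,-8,-39,-3.4,-0.085,0,-4,-40,-3.4,-0.085,0,-1,-40,-3.4,-0.085,0,3,-40,-3.4,-0.085,0]

```text
t: 0.82
eef_pos: [0.4192, -0.2162, 0.2707]
orientation: [-3.075, 0.634, 0.005]
wrist_force: [0.4, -1.1, 0.7]
width: 1.001
```

```bash
python3 -c "
from h import *
st();plan([.592,.045,.30],.26,0)" | sed 's/np.float64//g'
```

```text
t 0.82 p [ 0.4192 -0.2162  0.2707] yaw -0.4063 q [-0.58  0.18  1.81  0.    1.15 -0.17] F [ 0.4 -1.1  0.7] w 1.001
[(6.9), (-38.5), (-3.7), (-0.083), 0]
[(10.1), (-37.8), (-3.7), (-0.083), 0]
[(13.2), (-36.9), (-3.7), (-0.083), 0]
[(16.2), (-35.6), (-3.7), (-0.083), 0]
[(19.1), (-34.1), (-3.7), (-0.083), 0]
[(21.9), (-32.4), (-3.7), (-0.083), 0]
[(24.5), (-30.5), (-3.7), (-0.083), 0]
[(27.0), (-28.4), (-3.7), (-0.083), 0]
```

Call:
step_arm:
  rows: [7,-39,-4,-0.083,0,10,-38,-4,-0.083,0,13,-37,-4,-0.083,0,16,-36,-4,-0.083,0,19,-34,-4,-0.083,0,22,-32,-4,-0.083,0,25,-31,-4,-0.083,0,27,-28,-4,-0.083,0]

```text
t: 1.48
eef_pos: [0.593, 0.0643, 0.3039]
orientation: [-3.105, -0.458, 0.005]
wrist_force: [0.7, -1.4, 0.2]
width: 0.998
```

```bash
python3 -c "
from h import *
st();snap('wrist','w1');st()"
```

```text
t 1.48 p [0.593  0.0643 0.3039] yaw 0.2932 q [ 0.03  0.39  1.45  0.    1.31 -0.26] F [ 0.7 -1.4  0.2] w 0.998
t 1.53 p [0.5956 0.0694 0.3044] yaw 0.3024 q [ 0.04  0.39  1.44  0.    1.31 -0.27] F [-3.3  4.  -1.4] w 0.998
```

View pics/w1.png

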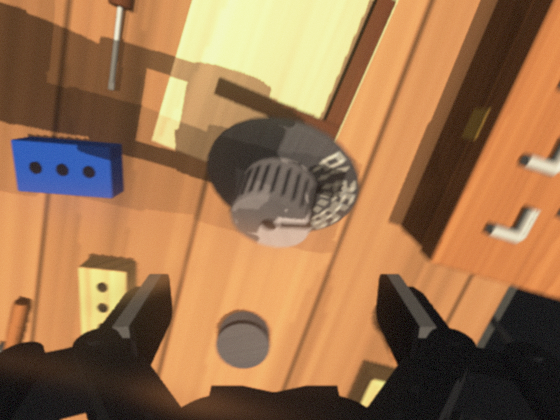

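```bash
cat >> h.py <<'E'
JQ=np.array([.5565,.159,-.0887]); TOP=np.array([.045,-.104,.183])
def j2w(l,q=None):
    q=JQ if q is None else q
    l=np.atleast_2d(l);return l@R.from_euler('z',q[2]).as_matrix().T+[q[0],q[1],0]
LEAN=R.from_euler('x',35,degrees=True).as_matrix()  # jig<-sleeve base: z->(0,-s,c)
def sl(P,top=None): return j2w(np.atleast_2d(P)@LEAN.T+(TOP if top is None else top))
def circ(r,z,n=73): a=np.linspace(0,2*np.pi,n);return np.c_[r*np.cos(a),r*np.sin(a),0*a+z]
def numpt(n,r,z): a=np.radians(60-15*np.asarray(n,float));return np.c_[r*np.cos(a),r*np.sin(a),0*a+z]
def overlay(fn,out,box,k):
    im=cv2.resize(cv2.imread(f'pics/{fn}.png')[box[1]:box[3],box[0]:box[2]],None,fx=k,fy=k,interpolation=cv2.INTER_CUBIC)
    f=lambda P:np.round((proj(fn,P)-box[:2]+.5)*k).astype(int)
    for P in (circ(.03,0),circ(.062,-.04)): cv2.polylines(im,[f(sl(P))],False,(0,0,255),1)
    for n in range(9): cv2.putText(im,str(n),tuple(map(int,f(sl(numpt(n,.068,-.04)))[0])),0,.5,(0,255,0),1)
    for n in (1,2,3,5): cv2.line(im,*[tuple(map(int,x)) for x in f(sl(np.r_[numpt(n,.022,0),numpt(n,.03,0)]))],(0,255,0) if n!=5 else (255,0,0),1)
    cv2.imwrite(f'pics/{out}.png',im)
E
python3 -c "
from h import *
st();snap('wrist','w2');st();overlay('w2','w2o',(150,60,410,270),3)"
```

```text
t 1.53 p [0.5956 0.0694 0.3044] yaw 0.3024 q [ 0.04  0.39  1.44  0.    1.31 -0.27] F [-3.3  4.  -1.4] w 0.998
t 1.58 p [0.5941 0.0665 0.3037] yaw 0.2962 q [ 0.03  0.39  1.45  0.    1.31 -0.26] F [-0.5 -0.6  0.8] w 0.999
```

View pics/w2o.png

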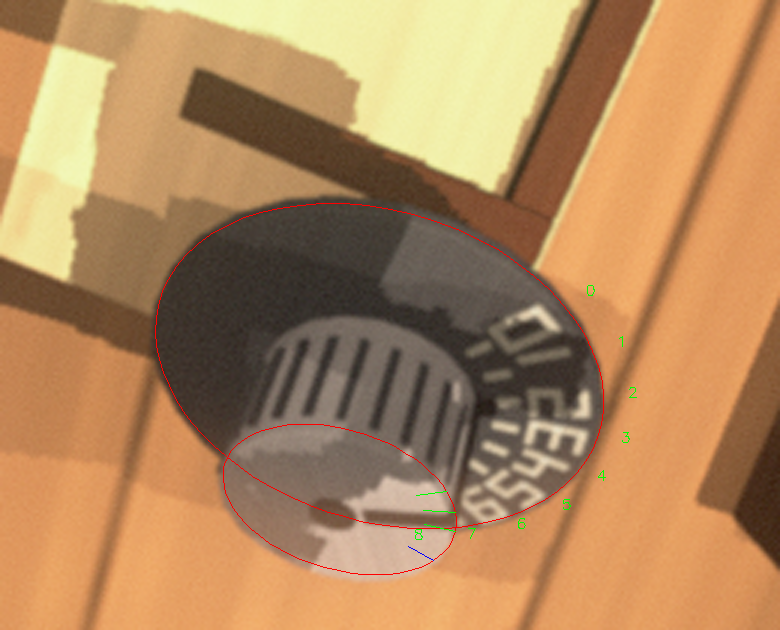

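The model overlay fits within about 1 mm. The drum top rim is centred on crop pixel (340,500), and the pointer runs from (335,514) to (455,520), which is roughly number 2 to 2.5. So the sleeve needs about 40 to 45° clockwise. I'll grip across the drum along the jig's x.

```bash
python3 -c "
from h import *
st();g=j2w([.045,-.097,.165])[0];print(g);plan(g,-.0887+.3,0,30)" | sed 's/np.float64//g'
```

```text
t 1.58 p [0.5941 0.0665 0.3037] yaw 0.2962 q [ 0.03  0.39  1.45  0.    1.31 -0.26] F [-0.5 -0.6  0.8] w 0.999
[0.59273047 0.05839506 0.165     ]
[(-0.7), (1.5), (27.7), (0.017), 0]
[(-0.7), (1.5), (27.7), (0.017), 0]
[(-0.7), (1.5), (27.7), (0.017), 0]
[(-0.7), (1.5), (27.7), (0.017), 0]
[(-0.6), (1.5), (27.7), (0.017), 0]
```

Align first, then descend.

Call:
step_arm:
  rows: [-3,7.5,20,0.08,0,0,0,25,0,0,0,0,25,0,0,0,0,25,0,0,0,0,15,0,0,0,0,0,0,0]

```text
t: 2.08
eef_pos: [0.5925, 0.0584, 0.1889]
orientation: [-3.121, -0.332, 0.003]
wrist_force: [0.0, -0.4, -0.6]
width: 1.001
```

```bash
python3 -c "
from h import *
st();g=j2w([.045,-.097,.165])[0];print(g);plan(g,-.0887+.3,0,30)" | sed 's/np.float64//g'
```

```text
t 2.08 p [0.5925 0.0584 0.1889] yaw 0.2119 q [ 0.02  0.49  1.58  0.    1.07 -0.19] F [ 0.  -0.4 -0.6] w 1.001
[0.59273047 0.05839506 0.165     ]
[(0.2), (0.1), (23.9), (0.001), 0]
```

Call:
step_arm:
  rows: [0,0,13,0,0,0,0,11,0,0,0,0,0,0,0,0,0,0,0,1,0,0,0,0,1,0,0,0,0,1,0,0,0,0,1,0,0,0,0,1]

```text
t: 2.75
eef_pos: [0.5929, 0.057, 0.1673]
orientation: [-3.122, -0.325, -0.001]
wrist_force: [-0.1, -0.5, -8.6]
width: 0.713
```

```bash
python3 -c "
from h import *
st()"
```

```text
t 2.75 p [0.5929 0.057  0.1673] yaw 0.2074 q [ 0.02  0.52  1.6   0.    1.02 -0.19] F [-0.1 -0.5 -8.6] w 0.713
```

Call:
step_arm:
  rows: [0,0,0,0,1,0,0,0,0.1,1,0,0,0,0.1,1,0,0,0,0.1,1,0,0,0,0.1,1,0,0,0,0.1,1,0,0,0,0.1,1,0,0,0,0,1]

```text
t: 3.42
eef_pos: [0.5883, 0.0534, 0.1713]
orientation: [3.068, -0.623, -0.023]
wrist_force: [17.5, -1.6, -8.2]
width: 0.686
```

```bash
python3 -c "
from h import *
st();snap('wrist','w3');overlay('w3','w3o',(150,60,410,270),3)"
```

```text
t 3.42 p [0.5883 0.0534 0.1713] yaw -0.4009 q [ 0.01  0.51  1.6  -0.01  1.04  0.42] F [17.5 -1.6 -8.2] w 0.686
```

View pics/w3.png

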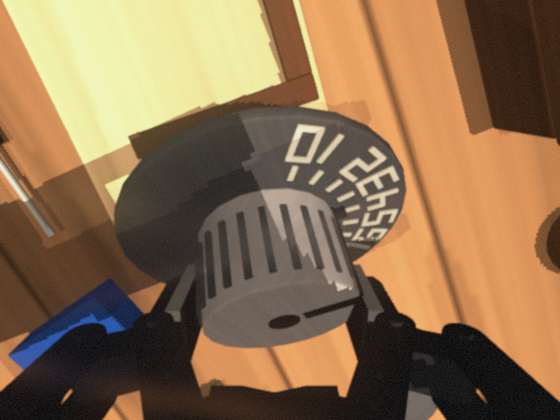

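The gripper is on the drum. The pointer runs from about (305,316) to (357,299). I'll compute its angle in both pictures.

```bash
cat >> h.py <<'E'
def pnt(fn,uv,dz=0):
    o,d=ray(fn,uv);n=j2w(LEAN[:,2])[0]-j2w([0,0,0])[0];c=sl([0,0,dz])[0]
    P=o+d*(((c-o)@n)/(d@n))[:,None];Q=(P-j2w([0,0,0]))@R.from_euler('z',JQ[2]).as_matrix()@np.eye(3)
    Q=(Q-TOP)@LEAN; v=Q[1]-Q[0]
    print(fn,np.round(Q*1000,1),'n by line',4-np.degrees(np.arctan2(v[1],v[0]))/15,'by tip',4-np.degrees(np.arctan2(Q[1,1],Q[1,0]))/15)
E
python3 -c "
from h import *
for z in (0,.001):
  pnt('w3',[(305,316),(357,299)],z)
  pnt('w2',[(150+365/3,60+517/3),(150+452/3,60+521/3)],z)
"
```

```text
w3 [[  6.2 -10.2   0. ]
 [ 27.8  -6.9  -0. ]] n by line 3.418231989992159 by tip 4.925597439400577
w2 [[ 8.1 -1.1 -0. ]
 [27.3 10.6 -0. ]] n by line 1.9101348959471411 by tip 2.582605778894481
w3 [[ 6.5 -7.5  1. ]
 [27.7 -4.2  1. ]] n by line 3.4182319899921563 by tip 4.575658416325797
w2 [[ 7.9  0.4  1. ]
 [27.  12.   1. ]] n by line 1.9101348959471527 by tip 2.404427060510664
```

Call:
step_arm:
  rows: [0,0,0,0,0,0,0,0,0,0,0,0,0,0,0,0,0,-15,0,0,0,0,0,-0.12,0,0,0,0,-0.12,0,0,0,0,-0.12,0,0,0,0,-0.12,0]

```text
t: 4.13
eef_pos: [0.5911, 0.053, 0.1907]
orientation: [3.128, 0.162, -0.015]
wrist_force: [0.6, -0.3, -0.1]
width: 0.995
```

```bash
python3 -c "
from h import *
st();snap('wrist','w4');cv2.imwrite('pics/w4c.png',cv2.resize(cv2.imread('pics/w4.png')[100:400,130:430],None,fx=2,fy=2));g=j2w([.045,-.1,.171])[0];print(g);plan(g,-.0887+.3,0,30)" | sed 's/np.float64//g'
```

```text
t 4.13 p [0.5911 0.053  0.1907] yaw 0.1032 q [ 0.01  0.49  1.58 -0.01  1.08 -0.08] F [ 0.6 -0.3 -0.1] w 0.995
[0.59246472 0.05540686 0.171     ]
[(1.5), (-2.2), (19.8), (-0.099), 0]
```

View pics/w4c.png

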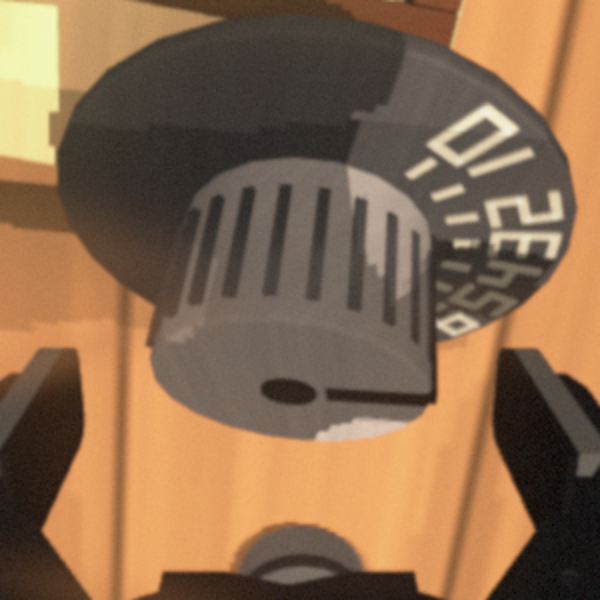

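The pointer in the crop runs from (325,393) to (430,399). The drum is clear of the fingers.

```bash
python3 -c "
from h import *
pnt('w4',[(130+325/2,100+393/2),(130+430/2,100+399/2)],.004)
pnt('w3',[(305,316),(357,299)],.004)
pnt('w2',[(150+365/3,60+517/3),(150+452/3,60+521/3)],.004)
"
```

```text
w4 [[ 7.2  3.2  4. ]
 [28.   9.2  4. ]] n by line 2.9240820625481816 by tip 2.78808340467704
w3 [[ 7.5  0.7  4. ]
 [27.3  3.8  4. ]] n by line 3.418231989992158 by tip 3.4726985872781775
w2 [[ 7.2  4.6  4. ]
 [25.9 16.   4. ]] n by line 1.9101348959471456 by tip 1.8880871126451515
```

Call:
step_arm:
  rows: [1.5,-2,8,-0.1,0,0,0,9,0,0,0,0,0,0,1,0,0,0,0,1,0,0,0,0,1,0,0,0,0,1,0,0,0,0,1,0,0,0,0,1]

```text
t: 4.85
eef_pos: [0.5926, 0.0551, 0.1755]
orientation: [3.119, 0.299, -0.011]
wrist_force: [0.1, 0.2, -0.8]
width: 0.698
```

Call:
step_arm:
  rows: [0,0,0,0.09,1,0,0,0,0.09,1,0,0,0,0.09,1,0,0,0,0.09,1,0,0,0,0.09,1,0,0,0,0.09,1,0,0,0,0.06,1,0,0,0,0,1]

```text
t: 5.52
eef_pos: [0.5873, 0.0474, 0.1824]
orientation: [3.039, -0.666, -0.028]
wrist_force: [7.0, 1.8, -6.7]
width: 0.67
```

```bash
python3 -c "
from h import *
st();snap('wrist','w5');cv2.imwrite('pics/w5c.png',cv2.resize(cv2.imread('pics/w5.png')[100:400,130:430],None,fx=2,fy=2))"
```

```text
t 5.52 p [0.5873 0.0474 0.1824] yaw -0.432 q [ 0.01  0.5   1.59 -0.03  1.08  0.46] F [ 7.   1.8 -6.7] w 0.67
```

View pics/w5c.png

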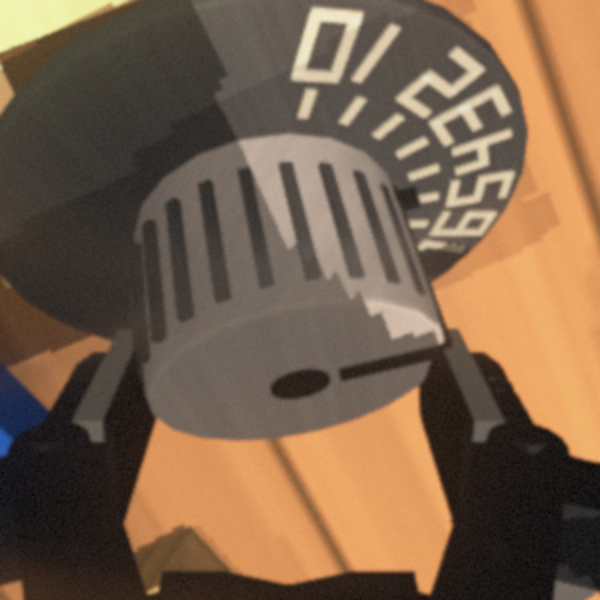

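```bash
python3 -c "
from h import *
pnt('w5',[(130+340/2,100+376/2),(130+446/2,100+344/2)],.004)
"
```

```text
w5 [[ 7.3 -1.3  4. ]
 [29.  -1.3  4. ]] n by line 3.9967582764215934 by tip 4.171259443834347
```

Now it is at about 4. I'll release, go back, and do one more stroke a bit deeper, compensating for the upward drift.

Call:
step_arm:
  rows: [0,0,0,0,0,0,0,0,0,0,0,0,0,0,0,0,0,-8,0,0,0,0,0,-0.12,0,0,0,0,-0.12,0,0,0,0,-0.12,0,0,0,0,-0.12,0]

```text
t: 6.23
eef_pos: [0.589, 0.0481, 0.1932]
orientation: [3.115, 0.104, -0.032]
wrist_force: [0.7, 0.8, -0.6]
width: 0.997
```

```bash
python3 -c "
from h import *
st();g=j2w([.045,-.099,.170])[0];print(g);plan(g,-.0887+.3,0,30)" | sed 's/np.float64//g'
```

```text
t 6.23 p [0.589  0.0481 0.1932] yaw 0.0666 q [ 0.01  0.49  1.58 -0.03  1.09 -0.04] F [ 0.7  0.8 -0.6] w 0.997
[0.5925533  0.05640293 0.17      ]
[(2.0), (-4.0), (11.6), (-0.072), 0]
[(2.3), (-3.9), (11.6), (-0.072), 0]
```

Call:
step_arm:
  rows: [2,-4,11,-0.075,0,2.3,-4,11,-0.075,0,0,0,2,0,0,0,0,0,0,1,0,0,0,0,1,0,0,0,0,1,0,0,0,0,1,0,0,0,0,1]

```text
t: 6.9
eef_pos: [0.5926, 0.0562, 0.1736]
orientation: [3.1, 0.344, -0.03]
wrist_force: [3.4, 1.2, -9.1]
width: 0.709
```

Call:
step_arm:
  rows: [0,0,0.5,0.09,1,0,0,1,0.09,1,0,0,1,0.09,1,0,0,1,0.09,1,0,0,1,0.09,1,0,0,1,0.09,1,0,0,1,0.06,1,0,0,0,0,1]

```text
t: 7.57
eef_pos: [0.5879, 0.0487, 0.1798]
orientation: [3.034, -0.617, -0.033]
wrist_force: [9.7, 3.4, -16.8]
width: 0.679
```

```bash
python3 -c "
from h import *
st();snap('wrist','w6');cv2.imwrite('pics/w6c.png',cv2.resize(cv2.imread('pics/w6.png')[100:400,130:430],None,fx=2,fy=2))"
```

```text
t 7.57 p [0.5879 0.0487 0.1798] yaw -0.4014 q [ 0.02  0.51  1.58 -0.05  1.08  0.44] F [  9.7   3.4 -16.8] w 0.679
```

View pics/w6c.png

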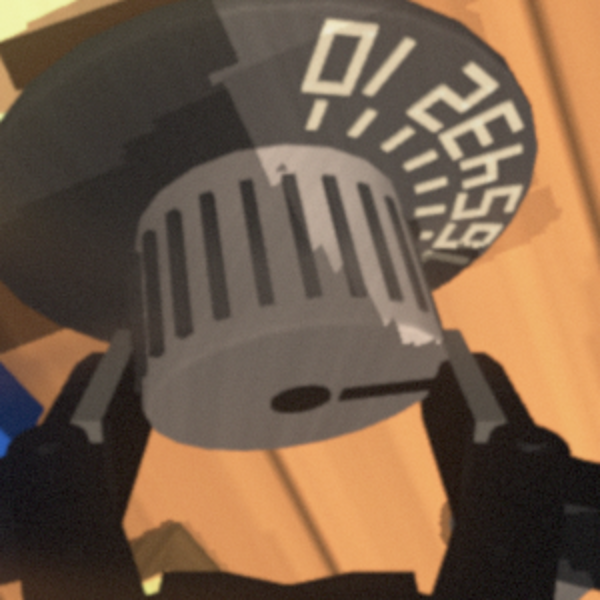

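```bash
python3 -c "
from h import *
pnt('w6',[(130+340/2,100+394.5/2),(130+435/2,100+382.5/2)],.004)
"
```

```text
w6 [[ 6.8 -2.6  4. ]
 [25.4 -9.6  4. ]] n by line 5.373913247008603 by tip 5.375432276297849
```

Call:
step_arm:
  rows: [0,0,0,-0.05,1,0,0,0,-0.03,1,0,0,0,0,1,0,0,0,0,0,0,0,0,0,0,0,0,0,0,0,0,0,-10,0,0,0,0,-10,-0.1,0]

```text
t: 8.28
eef_pos: [0.5898, 0.0488, 0.2003]
orientation: [3.079, -0.342, -0.035]
wrist_force: [0.1, -0.1, 0.5]
width: 1.003
```

Call:
step_arm:
  rows: [0,0,-20,-0.1,0,0,0,-30,0,0,0,0,-30,0,0,0,0,0,0,0,0,0,0,0,0]

```text
t: 8.7
eef_pos: [0.5926, 0.0523, 0.2904]
orientation: [3.095, -0.173, -0.029]
wrist_force: [-0.8, 0.4, -0.7]
width: 0.999
```

```bash
python3 -c "
from h import *
st();snap('wrist','w7');overlay('w7','w7o',(150,60,410,270),3)"
```

```text
t 8.7 p [0.5926 0.0523 0.2904] yaw -0.112 q [ 0.03  0.4   1.46 -0.04  1.3   0.15] F [-0.8  0.4 -0.7] w 0.999
```

View pics/w7o.png

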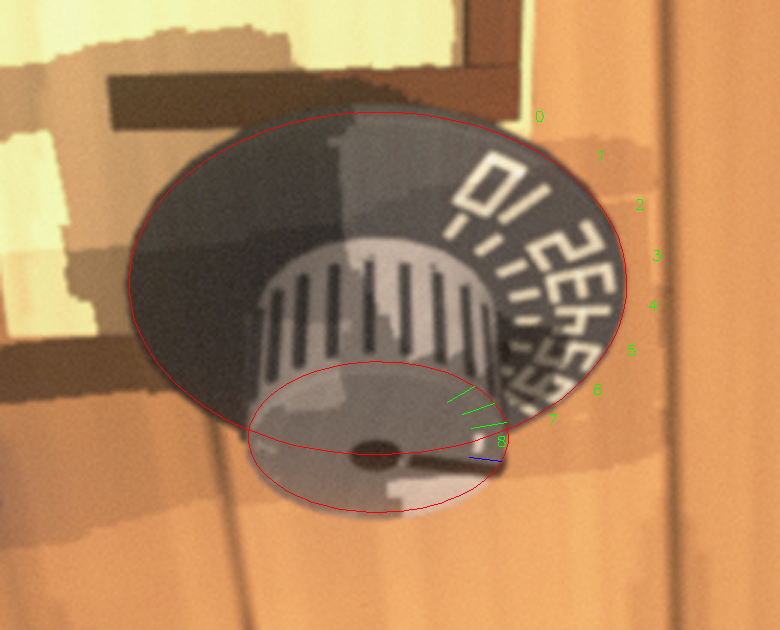

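```bash
python3 -c "
from h import *
pnt('w7',[(150+405/3,60+460.5/3),(150+500/3,60+468/3)],.004)
s=bot.observe();print(R.from_rotvec(s['orientation']).as_matrix()[:,2])
plan([.43,-.17,.28],.164,0)"| sed 's/np.float64//g'
```

```text
w7 [[ 6.5 -1.7  4. ]
 [28.7 -5.4  4. ]] n by line 4.638635372067509 by tip 4.713449504422722
[-0.01987601 -0.04070457 -0.99897351]
[(-19.6), (34.2), (1.6), (-0.039), 0]
[(-20.9), (33.4), (1.6), (-0.039), 0]
[(-22.2), (32.5), (1.6), (-0.039), 0]
[(-23.5), (31.6), (1.6), (-0.039), 0]
[(-24.7), (30.7), (1.6), (-0.039), 0]
[(-25.9), (29.7), (1.6), (-0.039), 0]
[(-27.0), (28.6), (1.6), (-0.039), 0]
```

```bash
python3 -c "
from h import *
def fit(fn,a,b):
    g=cv2.imread(f'pics/{fn}.png',0).astype(float);X=np.arange(int(a[0])+3,int(b[0])-2);Y=[]
    for x in X:
        y0=a[1]+(b[1]-a[1])*(x-a[0])/(b[0]-a[0]);r=np.arange(int(round(y0))-4,int(round(y0))+5)
        bg=np.interp(r,[r[0],r[-1]],[g[r[0],x],g[r[-1],x]]);w=np.clip(bg-g[r,x]-15,0,None);Y.append((w*r).sum()/max(w.sum(),1e-6))
    p=np.polyfit(X,Y,1);print(fn,'resid',np.std(np.polyval(p,X)-Y),p,np.round(Y,1))
    pnt(fn,[(X[0],np.polyval(p,X[0])),(X[-1],np.polyval(p,X[-1]))],.004)
fit('w7',(150+405/3,60+460.5/3),(150+500/3,60+466/3))
fit('w2',(150+365/3,60+517/3),(150+452/3,60+521/3))
fit('w4',(130+325/2,100+393/2),(130+430/2,100+398/2))
"
```

```text
w7 resid 0.11618177448837612 [1.11083916e-01 1.81482947e+02] [213.5 213.5 213.7 213.7 213.8 213.9 214.1 214.4 214.5 214.6 214.7 214.8
 214.8 214.9 214.9 215.3 215.4 215.5 215.5 215.6 215.6 215.5 215.8 216.
 216.2 216.2]
w7 [[ 8.6 -1.7  4. ]
 [26.2 -5.7  4. ]] n by line 4.847819105629966 by tip 4.81538422208812
w2 resid 0.07213280734775214 [5.70017437e-02 2.16341298e+02] [231.8 231.8 232.1 232.1 232.2 232.3 232.3 232.4 232.5 232.6 232.6 232.7
 232.7 232.7 232.8 232.8 232.8 232.9 233.  233.  233.  233.2 233.2 233.2]
w2 [[ 8.6  6.1  4. ]
 [23.5 14.8  4. ]] n by line 1.9793797931801733 by tip 1.8487295618023496
w4 resid 0.1911703850054248 [5.43523804e-02 2.80716363e+02] [297.  296.9 296.9 297.2 297.2 297.1 297.2 297.  297.1 297.3 297.2 297.2
 297.2 297.4 297.3 297.4 297.4 297.2 297.4 297.9 298.  298.1 298.2 298.2
 298.3 298.2 298.3 298.2 298.1 298.3 298.4 298.4 298.3 298.4 298.4 298.4
 298.4 298.7 298.5 298.6 299.1 299.2 299.2 299.3 299.2 299.5 299.4 299.4]
w4 [[ 8.2  3.4  4. ]
 [26.8  8.9  4. ]] n by line 2.8981484388015453 by tip 2.779110427886294
```

The subpixel fit gives 4.85 / 4.82. The known notches 2 and 3 read with the same bias of about −0.15, so the sleeve is in notch 5. On to the block.

Call:
step_arm:
  rows: [-20,34,2,-0.039,0,-21,33,2,-0.039,0,-22,33,2,-0.039,0,-23,32,2,-0.039,0,-25,31,2,-0.039,0,-26,30,2,-0.039,0,-27,29,2,-0.039,0,0,0,0,0,0]

```text
t: 9.42
eef_pos: [0.4214, -0.1783, 0.2843]
orientation: [3.092, 0.276, -0.044]
wrist_force: [0.4, 1.0, -0.4]
width: 0.999
```

Call:
step_arm:
  rows: [0,0,0,0,0,0,0,0,0,0]

```text
t: 9.58
eef_pos: [0.42, -0.1795, 0.2836]
orientation: [3.094, 0.269, -0.046]
wrist_force: [1.2, 0.1, 0.5]
width: 1.002
```

```bash
python3 -c "
from h import *
st();f=snap('wrist','w8');a=cv2.imread('pics/w8.png');h=cv2.cvtColor(a,cv2.COLOR_BGR2HSV)
print(proj('w8',[.43,-.17,.035]))
x,y=map(int,proj('w8',[.43,-.17,.035])[0]);print(h[y-15:y+16:6,x-6:x+7:6].tolist());st()"
```

```text
t 9.58 p [ 0.42   -0.1795  0.2836] yaw 0.1729 q [-0.48  0.14  1.83 -0.05  1.18 -0.63] F [1.2 0.1 0.5] w 1.002
[[292.03087024 157.12402231]]
[[[16, 142, 154], [15, 137, 169], [15, 136, 193]], [[20, 123, 239], [15, 138, 207], [15, 139, 195]], [[16, 139, 206], [15, 136, 167], [15, 142, 189]], [[23, 115, 206], [11, 82, 99], [14, 118, 136]], [[27, 95, 251], [15, 106, 94], [18, 129, 246]], [[22, 120, 249], [22, 114, 249], [20, 120, 249]]]
t 9.63 p [ 0.4203 -0.1791  0.2836] yaw 0.1736 q [-0.48  0.14  1.83 -0.05  1.18 -0.63] F [-0.4  0.6  0.4] w 1.001
```

View pics/w8.png

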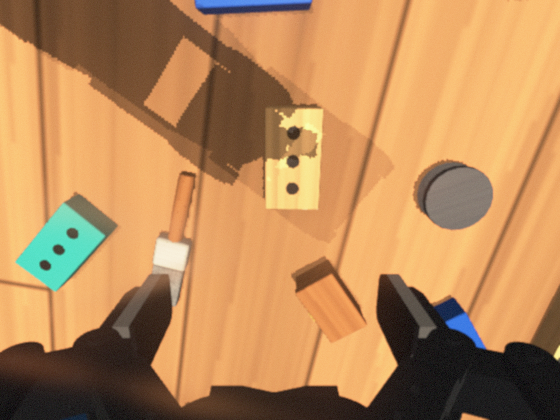

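The wrist view shows the pale block with its holes at (293,132), (292.5,161) and (292,188). The tin, brush and casket are clear of the grasp.

```bash
python3 -c "
from h import *
P=atz('w8',[(293,132),(292.5,161),(292,188),(266,107),(322,107),(319,209),(266,209)],.035);print(np.round(P,4));v=P[0]-P[2];print(np.degrees(np.arctan2(v[1],v[0])),P[3:].mean(0))
for i in range(4): print(np.linalg.norm(P[3+i]-P[3+(i+1)%4]))
s=bot.observe();print(R.from_rotvec(s['orientation']).as_matrix())
"
```

```text
[[ 0.426  -0.144   0.035 ]
 [ 0.4313 -0.174   0.035 ]
 [ 0.4364 -0.2035  0.035 ]
 [ 0.3942 -0.1242  0.035 ]
 [ 0.4501 -0.1143  0.035 ]
 [ 0.4706 -0.2219  0.035 ]
 [ 0.4124 -0.2328  0.035 ]]
99.92104612071074 [ 0.43185099 -0.17332878  0.035     ]
0.05675500606101371
0.10953426310693594
0.05919855420552876
0.11008766926072634
[[ 0.98444328  0.17369172 -0.02650677]
 [ 0.17262337 -0.98424098 -0.03835188]
 [-0.03275045  0.03317957 -0.99891267]]
```

```bash
python3 -c "
from h import *
M=R.from_rotvec(bot.observe()['orientation']).as_matrix();p=bot.observe()['eef_pos']
for z in(.10,.022): d=np.array([.4315,-.1735,z])-p;print(np.round(M.T@d*1000,1))
"
```

```text
[ 18.   -9.7 182.9]
[ 20.6 -12.3 260.8]
```

Call:
step_arm:
  rows: [5,-3,10,0,0,5,-3,35,0,0,4,-2,38,0,0,4,-2,38,0,0,0,0,35,0,0,0,0,20,0,0,0,0,0,0,0]

```text
t: 10.22
eef_pos: [0.4383, -0.1647, 0.0971]
orientation: [3.091, 0.283, -0.037]
wrist_force: [0.1, 0.6, 0.2]
width: 1.001
```

```bash
python3 -c "
from h import *
st();M=R.from_rotvec(bot.observe()['orientation']).as_matrix();p=bot.observe()['eef_pos']
for z in(.10,.022): d=np.array([.4315,-.1735,z])-p;print(np.round(M.T@d*1000,1))
print(M)"
```

```text
t 10.22 p [ 0.4383 -0.1647  0.0971] yaw 0.1824 q [-0.43  0.43  1.98 -0.07  0.73 -0.57] F [0.1 0.6 0.2] w 1.001
[-8.4  7.5 -2.4]
[-6.2  4.7 75.5]
[[ 0.98305045  0.18218053 -0.02054438]
 [ 0.18127501 -0.98263354 -0.039632  ]
 [-0.02740777  0.03523607 -0.99900312]]
```

Call:
step_arm:
  rows: [-4,3,15,0.012,0,-2.5,2,20,0,0,0,0,22,0,0,0,0,14,0,0,0,0,3,0,0]

```text
t: 10.63
eef_pos: [0.4352, -0.1696, 0.0219]
orientation: [3.091, 0.274, -0.034]
wrist_force: [-0.8, 0.6, 0.6]
width: 1.002
```

```bash
python3 -c "
from h import *
st();M=R.from_rotvec(bot.observe()['orientation']).as_matrix();p=bot.observe()['eef_pos']
for z in(.022,): d=np.array([.4315,-.1735,z])-p;print(np.round(M.T@d*1000,1))"
```

```text
t 10.63 p [ 0.4352 -0.1696  0.0219] yaw 0.1762 q [-0.45  0.58  2.   -0.08  0.56 -0.55] F [-0.8  0.6  0.6] w 1.002
[-4.4  3.2  0.1]
```

Clear of the block. Small correction, then close.

Call:
step_arm:
  rows: [-4.4,3.2,0,0.006,0,0,0,0,0,0,0,0,0,0,1,0,0,0,0,1,0,0,0,0,1,0,0,0,0,1,0,0,0,0,1,0,0,0,0,1]

```text
t: 11.3
eef_pos: [0.4343, -0.1731, 0.0272]
orientation: [3.089, 0.266, -0.026]
wrist_force: [-0.0, -0.0, -1.2]
width: 0.686
```

Call:
step_arm:
  rows: [0,0,-10,0,1,0,0,-20,0,1,0,0,-25,0,1,0,0,-25,0,1,0,0,-20,0,1,0,0,0,0,1]

```text
t: 11.8
eef_pos: [0.4347, -0.168, 0.1333]
orientation: [3.091, 0.266, -0.03]
wrist_force: [1.4, -0.7, -0.9]
width: 0.689
```

```bash
python3 -c "
from h import *
import h
st();snap('wrist','w9');a=cv2.cvtColor(cv2.imread('pics/w9.png'),cv2.COLOR_BGR2GRAY)
# refine corner from w7
K=np.array([(150+519/3,60+122/3),(150+110/3,60+130/3)])
print('corner guess jig .064,-.024 world',j2w([.064,-.024,.018]))
g=j2w([.064-.062,-.024+.063,0.10])[0];print(g)
plan(g,-.0887,1)
"|sed 's/np.float64//g'
```

```text
t 11.8 p [ 0.4347 -0.168   0.1333] yaw 0.1715 q [-0.45  0.36  1.96 -0.06  0.81 -0.58] F [ 1.4 -0.7 -0.9] w 0.689
corner guess jig .064,-.024 world [[0.61812239 0.12942499 0.018     ]]
[0.5619469  0.19766951 0.1       ]
[(18.8), (-33.8), (3.2), (0.026), 1]
[(17.9), (-34.3), (3.2), (0.026), 1]
[(17.0), (-34.8), (3.2), (0.026), 1]
[(16.1), (-35.2), (3.2), (0.026), 1]
[(15.2), (-35.6), (3.2), (0.026), 1]
[(14.3), (-36.0), (3.2), (0.026), 1]
[(13.3), (-36.3), (3.2), (0.026), 1]
[(12.4), (-36.7), (3.2), (0.026), 1]
[(11.4), (-37.0), (3.2), (0.026), 1]
[(10.5), (-37.3), (3.2), (0.026), 1]
```

Call:
step_arm:
  rows: [0,0,-30,0.026,1,0,0,-35,0.026,1,10,-10,-35,0.026,1,15,-30,-25,0.026,1,16,-36,0,0.026,1,15,-36,0,0.026,1,15,-36,0,0.026,1,14,-36,0,0.026,1]

```text
t: 12.52
eef_pos: [0.5127, 0.028, 0.2476]
orientation: [3.103, -0.085, -0.038]
wrist_force: [0.6, -0.6, -0.7]
width: 0.694
```

```bash
python3 -c "
from h import *
st();g=j2w([.064-.062,-.024+.063,0.25])[0];print(g)
plan(g,-.0887,1)
"|sed 's/np.float64//g'
```

```text
t 12.52 p [0.5127 0.028  0.2476] yaw -0.0555 q [-0.02  0.29  1.73 -0.04  1.15  0.05] F [ 0.6 -0.6 -0.7] w 0.694
[0.5619469  0.19766951 0.25      ]
[(7.9), (-34.4), (-0.5), (0.007), 1]
[(7.7), (-34.5), (-0.5), (0.007), 1]
[(7.5), (-34.5), (-0.5), (0.007), 1]
[(7.3), (-34.6), (-0.5), (0.007), 1]
[(7.0), (-34.6), (-0.5), (0.007), 1]
```

Call:
step_arm:
  rows: [8,-35,-3,0.007,1,8,-35,-3,0.007,1,8,-35,-3,0.007,1,7,-34,-3,0.007,1,7,-33,-2,0.007,1,0,0,0,0,1,0,0,0,0,1]

```text
t: 13.1
eef_pos: [0.5625, 0.2128, 0.2426]
orientation: [3.098, -0.136, -0.057]
wrist_force: [-0.8, -0.6, -2.2]
width: 0.69
```

```bash
python3 -c "
from h import *
st();snap('wrist','w10');st()
M=R.from_rotvec(bot.observe()['orientation']).as_matrix();p=bot.observe()['eef_pos']
for z in(.1,.047): d=j2w([.064-.062,-.024+.063,z])[0]-p;print(np.round(M.T@d*1000,1))
print(M)
im=cv2.imread('pics/w10.png')
f=lambda P:tuple(int(round(v)) for v in proj('w10',j2w(P))[0])
for a,b in [((.064,-.024,.018),(.064,.106,.018)),((.064,-.024,.018),(-.056,-.024,.018)),((.064,-.024,.043),(.064,.106,.043)),((.064,-.024,.043),(-.056,-.024,.043)),((-.1,-.115,.018),(-.1,.125,.018)),((-.1,.125,.018),(.1,.125,.018)),((.1,.125,.018),(.1,-.115,.018))]: cv2.line(im,f(a),f(b),(0,0,255),1)
cv2.imwrite('pics/w10o.png',im)"
```

```text
t 13.1 p [0.5625 0.2128 0.2426] yaw -0.0885 q [ 0.3   0.47  1.48 -0.03  1.24  0.39] F [-0.8 -0.6 -2.2] w 0.69
t 13.15 p [0.5623 0.2126 0.2425] yaw -0.089 q [ 0.29  0.47  1.48 -0.03  1.24  0.39] F [ 0.1  0.8 -2.2] w 0.684
[  6.    8.9 142.9]
[  7.9   6.7 195.8]
[[ 0.99542819 -0.08730424 -0.03873884]
 [-0.08878475 -0.99531422 -0.03829978]
 [-0.03521358  0.0415641  -0.99851511]]
```

View pics/w10o.png

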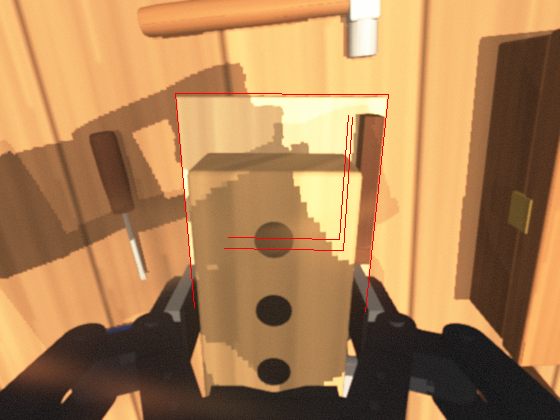

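All 12 pictures are used. This last one shows the block held square, centred at about (275,290), with the board outline fitting. The side fence's inner top edge sits at about (357,117), slightly right of my model. I'll refine the corner from points I've already seen.

```bash
python3 -c "
from h import *
inv=lambda P:(P-j2w([0,0,0]))@R.from_euler('z',JQ[2]).as_matrix()*1000
c=lambda x,y:(150+x/3,60+y/3)
print('w7 top: inner guide L/R, side inner, side outer',np.round(inv(atz('w7',[c(110,77),c(440,70),c(468,10),c(522,10)],.043)),1))
print('w10 side fence',np.round(inv(atz('w10',[(357,117),(380,117)],.043)),1))
print('w2 guide end inner corner, outer; side inner base/top', np.round(inv(atz('w2',[c(197,68),c(180,118),c(548,215)],.043)),1),np.round(inv(atz('w2',[c(503,195)],.018)),1))
for n,box in (('w10',(117,125,340,395)),):
  a=cv2.imread(f'pics/{n}.png')
  for y in (122,135): print(y,[tuple(map(int,v)) for v in a[y,345:395:2]])
"
```

```text
w7 top: inner guide L/R, side inner, side outer [[-43.3 -23.9  43. ]
 [ 66.1 -24.2  43. ]
 [ 75.1  -6.2  43. ]
 [ 92.6  -6.6  43. ]]
w10 side fence [[ 68.  106.1  43. ]
 [ 88.2 106.2  43. ]]
w2 guide end inner corner, outer; side inner base/top [[-43.8 -23.5  43. ]
 [-43.8 -41.3  43. ]
 [ 89.6 -22.3  43. ]] [[ 75.2 -22.6  18. ]]
122 [(181, 245, 254), (181, 245, 254), (181, 245, 254), (180, 245, 254), (183, 246, 255), (132, 198, 240), (94, 135, 178), (56, 87, 123), (36, 57, 85), (42, 65, 100), (57, 90, 147), (59, 94, 153), (61, 94, 154), (61, 93, 155), (59, 92, 153), (67, 101, 168), (66, 102, 172), (68, 103, 171), (65, 100, 165), (65, 107, 175), (125, 199, 254), (131, 211, 254), (131, 213, 253), (130, 208, 253), (127, 209, 253)]
135 [(181, 246, 254), (182, 246, 254), (183, 246, 254), (181, 245, 255), (132, 199, 239), (90, 134, 178), (78, 118, 155), (41, 65, 96), (36, 57, 87), (52, 80, 124), (60, 97, 154), (59, 94, 152), (61, 92, 153), (61, 93, 152), (54, 88, 150), (62, 99, 162), (62, 97, 167), (61, 98, 162), (64, 98, 165), (114, 184, 250), (134, 216, 254), (128, 212, 254), (132, 210, 253), (131, 209, 253), (128, 207, 253)]
```

```bash
cat >> h.py <<'E'
CJ=np.array([.075,-.024])
def to(c,z,yaw=-.0887,z_only=False):
    s=bot.observe();M=R.from_rotvec(s['orientation']).as_matrix();p=s['eef_pos']
    t=j2w([CJ[0]+c[0],CJ[1]+c[1],z])[0];print('tool shift',np.round(M.T@(t-p)*1000,1),'turn',round(np.arctan2(M[1,0],M[0,0])-yaw,3))
def cor():
    p=bot.observe()['eef_pos'];q=(p-j2w([0,0,0])[0])@R.from_euler('z',JQ[2]).as_matrix();print('tcp in corner',np.round((q[:2]-CJ)*1000,1),'z',round(p[2]*1000,1))
E
python3 -c "
from h import *
st();cor();to((-.062,.063),.2425);to((-.062,.063),.1);to((-.062,.063),.05)"
```

```text
t 13.15 p [0.5623 0.2126 0.2425] yaw -0.089 q [ 0.29  0.47  1.48 -0.03  1.24  0.39] F [ 0.1  0.8 -2.2] w 0.684
tcp in corner [-74.   77.9] z 242.5
tool shift [12.  14.9  0.2] turn -0.0
tool shift [ 17.    8.9 142.5] turn -0.0
tool shift [ 18.8   6.9 192.4] turn -0.0
```

Call:
step_arm:
  rows: [5,5,10,0,1,6,4,30,0,1,3,0,35,0,1,2,0,35,0,1,1,0,32,0,1,0,0,20,0,1,0,0,0,0,1]

```text
t: 13.73
eef_pos: [0.5724, 0.1847, 0.07]
orientation: [3.097, -0.148, -0.058]
wrist_force: [-1.3, 0.2, -1.8]
width: 0.69
```

```bash
python3 -c "
from h import *
st();cor();to((-.062,.063),.05)"
```

```text
t 13.73 p [0.5724 0.1847 0.07  ] yaw -0.0962 q [ 0.25  0.68  1.6  -0.04  0.91  0.36] F [-1.3  0.2 -1.8] w 0.69
tcp in corner [-61.4  51. ] z 70.0
tool shift [  0.1 -12.9  19.5] turn -0.007
```

Call:
step_arm:
  rows: [0,-7,-4,-0.007,1,0,-8,0,0,1,0,0,10,0,1,0,0,8,0,1,0,0,0,0,1]

```text
t: 14.15
eef_pos: [0.5752, 0.1981, 0.0576]
orientation: [3.098, -0.141, -0.052]
wrist_force: [0.0, -0.8, -3.0]
width: 0.687
```

```bash
python3 -c "
from h import *
st();cor();to((-.062,.063),.045)"
```

```text
t 14.15 p [0.5752 0.1981 0.0576] yaw -0.0913 q [ 0.27  0.71  1.59 -0.04  0.89  0.38] F [ 0.  -0.8 -3. ] w 0.687
tcp in corner [-59.8  64.7] z 57.6
tool shift [-1.7  1.1 12.7] turn -0.003
```

Call:
step_arm:
  rows: [-5,0,5,0,1,0,0,4,0,1,0,0,2,0,1,0,0,1,0,1,0,0,0,0,1]

```text
t: 14.57
eef_pos: [0.5696, 0.1985, 0.0457]
orientation: [3.099, -0.14, -0.049]
wrist_force: [0.0, -0.6, -1.6]
width: 0.692
```

```bash
python3 -c "
from h import *
st();cor()"
```

```text
t 14.57 p [0.5696 0.1985 0.0457] yaw -0.0906 q [ 0.27  0.72  1.61 -0.04  0.86  0.38] F [ 0.  -0.6 -1.6] w 0.692
tcp in corner [-65.4  64.5] z 45.7
```

Call:
step_arm:
  rows: [0,0,1.5,0,1,0,0,1.5,0,1,0,0,0,0,1]

```text
t: 14.82
eef_pos: [0.57, 0.1984, 0.0437]
orientation: [3.099, -0.14, -0.047]
wrist_force: [0.0, 0.1, -1.7]
width: 0.694
```

```bash
python3 -c "
from h import *
st();cor()"
```

```text
t 14.82 p [0.57   0.1984 0.0437] yaw -0.0906 q [ 0.27  0.72  1.61 -0.04  0.86  0.38] F [ 0.   0.1 -1.7] w 0.694
tcp in corner [-65.   64.5] z 43.7
```

Call:
step_arm:
  rows: [0,0,1.5,0,1,0,0,1.5,0,1,0,0,1,0,1,0,0,0,0,1]

```text
t: 15.15
eef_pos: [0.5703, 0.1985, 0.0439]
orientation: [3.1, -0.14, -0.046]
wrist_force: [0.2, -0.1, -2.2]
width: 0.689
```

```bash
python3 -c "
from h import *
st();cor()"
```

```text
t 15.15 p [0.5703 0.1985 0.0439] yaw -0.0906 q [ 0.27  0.72  1.61 -0.04  0.86  0.38] F [ 0.2 -0.1 -2.2] w 0.689
tcp in corner [-64.8  64.5] z 43.9
```

Call:
step_arm:
  rows: [0,0,4,0,1,0,0,4,0,1]

```text
t: 15.32
eef_pos: [0.5706, 0.1986, 0.0432]
orientation: [3.099, -0.139, -0.045]
wrist_force: [-28.0, -6.9, 60.8]
width: 0.688
```

```bash
python3 -c "
from h import *
st();cor()"
```

```text
t 15.32 p [0.5706 0.1986 0.0432] yaw -0.0904 q [ 0.27  0.72  1.6  -0.04  0.85  0.38] F [-28.   -6.9  60.8] w 0.688
tcp in corner [-64.4  64.6] z 43.2
```

Call:
step_arm:
  rows: [0,0,-0.5,0,1,0,0,0,0,0,0,0,0,0,0,0,0,0,0,0,0,0,0,0,0,0,0,-15,0,0,0,0,-25,0,0,0,0,0,0,0]

```text
t: 15.98
eef_pos: [0.5721, 0.1999, 0.0843]
orientation: [3.099, -0.14, -0.046]
wrist_force: [1.1, -0.3, 1.4]
width: 1.001
```

```bash
python3 -c "
from h import *
st();cor();snap('wrist','w11');snap('scene','s11');snap('side','d11')
for n in('s11','d11','w11'):
  a=cv2.imread(f'pics/{n}.png');e=proj(n,j2w([CJ[0]-.065,CJ[1]+.0645,.053]));print(n,e)
  x,y=map(int,e[0]);g=a.max(2)
  c=a[y-30:y+30,x-30:x+30]
  m=(c.max(2)<70).astype(np.uint8);k,l,s,ct=cv2.connectedComponentsWithStats(m);print([(s[i,4],np.round(ct[i]+[x-30,y-30],1).tolist()) for i in range(1,k) if s[i,4]>3])
"
```

```text
t 15.98 p [0.5721 0.1999 0.0843] yaw -0.0907 q [ 0.27  0.66  1.59 -0.03  0.93  0.38] F [ 1.1 -0.3  1.4] w 1.001
tcp in corner [-63.1  66.2] z 84.3
s11 [[297.4486194  304.01130866]]
[(np.int32(4), [267.5, 275.5]), (np.int32(860), [293.1, 289.8]), (np.int32(17), [269.6, 300.6]), (np.int32(14), [305.3, 311.5]), (np.int32(4), [268.0, 320.5]), (np.int32(4), [275.5, 328.5])]
d11 [[276.99713911 185.61704541]]
[(np.int32(390), [274.6, 163.4]), (np.int32(317), [295.1, 199.9]), (np.int32(12), [303.8, 185.7])]
w11 [[271.43656555 261.12350762]]
[(np.int32(279), [273.7, 266.0])]
```

```bash
cat >> h.py <<'E'
def holes(n,x0,x1,y0,y1,amin,th=70):
    c=cv2.imread(f'pics/{n}.png')[y0:y1,x0:x1];k,l,s,ct=cv2.connectedComponentsWithStats((c.max(2)<th).astype(np.uint8))
    for i in range(1,k):
        if s[i,4]<amin: continue
        u=ct[i]+[x0,y0];P=atz(n,u,.053)[0];q=(P-j2w([0,0,0])[0])@R.from_euler('z',JQ[2]).as_matrix();print(n,s[i,2:].tolist(),np.round(u,1),'corner mm',np.round((q[:2]-CJ)*1000,1))
E
python3 -c "
from h import *
holes('w11',200,350,130,420,60)"
```

```text
w11 [27, 26, 560] [274.  204.2] corner mm [-63.7  94.4]
w11 [25, 15, 279] [273.7 266. ] corner mm [-63.9  61.8]
w11 [25, 22, 419] [273.9 312.5] corner mm [-63.8  34.2]
w11 [20, 24, 411] [209.  334.6] corner mm [-99.   19.4]
w11 [21, 25, 468] [339.9 337.5] corner mm [-28.4  18.9]
w11 [150, 66, 6350] [292.1 392.8] corner mm [-53.4 -20.6]
```

```bash
python3 -c "
from h import *
to((-.120,.064),.085);to((-.120,.064),.041)"
```

```text
tool shift [-54.9   1.5  -2.8] turn -0.002
tool shift [-53.5  -0.3  41.2] turn -0.002
```

Call:
step_arm:
  rows: [0,0,-10,0,1,-25,0,0,0,1,-25,0,0,0,1,-9,0,0,0,1,0,0,0,0,1,0,0,0,0,1]

```text
t: 16.63
eef_pos: [0.5093, 0.2045, 0.091]
orientation: [3.096, -0.14, -0.06]
wrist_force: [0.7, 0.8, -0.4]
width: 0.14
```

```bash
python3 -c "
from h import *
st();cor();to((-.120,.064),.041)"
```

```text
t 16.63 p [0.5093 0.2045 0.091 ] yaw -0.0915 q [ 0.31  0.58  1.74 -0.03  0.88  0.42] F [ 0.7  0.8 -0.4] w 0.14
tcp in corner [-126.1   65.1] z 91.0
tool shift [ 7.9 -1.1 49.7] turn -0.003
```

Call:
step_arm:
  rows: [0,0,15,0,1,0,0,20,0,1,0,0,12,0,1,0,0,3,0,1,0,0,0,0,1]

```text
t: 17.05
eef_pos: [0.5127, 0.2026, 0.0399]
orientation: [3.097, -0.142, -0.052]
wrist_force: [-0.1, -0.3, -0.6]
width: 0.003
```

```bash
python3 -c "
from h import *
st();cor();to((-.0745,.064),.041)"
```

```text
t 17.05 p [0.5127 0.2026 0.0399] yaw -0.0921 q [ 0.3   0.66  1.75 -0.04  0.78  0.42] F [-0.1 -0.3 -0.6] w 0.003
tcp in corner [-122.5   63.5] z 39.9
tool shift [48.  -0.5 -2.6] turn -0.003
```

Push in +x toward the side fence.

Call:
step_arm:
  rows: [7,0,-0.3,0,1,7,0,-0.3,0,1,7,0,-0.3,0,1,7,0,-0.3,0,1,6,0,-0.2,0,1,4,0,-0.2,0,1]

```text
t: 17.55
eef_pos: [0.5561, 0.199, 0.0427]
orientation: [3.098, -0.142, -0.049]
wrist_force: [-1.0, 0.8, 0.1]
width: -0.0
```

```bash
python3 -c "
from h import *
st();cor();snap('wrist','w12');holes('w12',200,420,100,420,60)"
```

```text
t 17.55 p [0.5561 0.199  0.0427] yaw -0.0923 q [ 0.28  0.71  1.64 -0.04  0.84  0.39] F [-1.   0.8  0.1] w -0.0
tcp in corner [-79.   63.8] z 42.7
w12 [32, 26, 448] [405.4 232.1] corner mm [-32.5  96.4]
w12 [220, 159, 24913] [306.6 360.3] corner mm [-65.3  39.4]
```

Call:
step_arm:
  rows: [3,0,0,0,1,3,0,0,0,1]

```text
t: 17.77
eef_pos: [0.5608, 0.1984, 0.0426]
orientation: [3.097, -0.143, -0.057]
wrist_force: [-25.3, 3.7, 20.1]
width: 0.001
```

```bash
python3 -c "
from h import *
st();cor();snap('wrist','w13');holes('w13',360,450,150,420,60)"
```

```text
t 17.77 p [0.5608 0.1984 0.0426] yaw -0.093 q [ 0.27  0.71  1.63 -0.04  0.85  0.39] F [-25.3   3.7  20.1] w 0.001
tcp in corner [-74.2  63.6] z 42.6
w13 [32, 25, 383] [403.3 230.4] corner mm [-28.7  97.1]
w13 [90, 125, 8280] [398.8 369.4] corner mm [-23.1  35.8]
```

Call:
step_arm:
  rows: [-8,0,0,0,1,-15,0,0,0,1,0,0,-25,0,1,0,-20,-25,0,1,10,-35,0,0,1,20,-35,0,0,1,20,-15,0,0,1,10,0,0,0,1]

```text
t: 18.48
eef_pos: [0.6072, 0.3058, 0.0899]
orientation: [3.097, -0.143, -0.061]
wrist_force: [0.0, -1.0, 0.4]
width: -0.0
```

```bash
python3 -c "
from h import *
st();cor();to((-.031,.150),.085);to((-.031,.150),.042)"
```

```text
t 18.48 p [0.6072 0.3058 0.0899] yaw -0.0932 q [ 0.41  0.78  1.35 -0.02  1.07  0.51] F [ 0.  -1.   0.4] w -0.0
tcp in corner [-37.5 174.7] z 89.9
tool shift [ 6.8 24.4  5.7] turn -0.004
tool shift [ 8.4 22.6 48.7] turn -0.004
```

Call:
step_arm:
  rows: [6,23,0,-0.004,1,0,0,0,0,1,0,0,20,0,1,0,0,20,0,1,0,0,4,0,1,0,0,0,0,1]

```text
t: 18.98
eef_pos: [0.612, 0.2821, 0.0464]
orientation: [3.1, -0.134, -0.052]
wrist_force: [0.3, -0.3, 0.3]
width: 0.002
```

```bash
python3 -c "
from h import *
st();cor();to((-.031,.121),.042)"
```

```text
t 18.98 p [0.612  0.2821 0.0464] yaw -0.0872 q [ 0.37  0.82  1.39 -0.03  0.98  0.47] F [ 0.3 -0.3  0.3] w 0.002
tcp in corner [-30.6 151.5] z 46.4
tool shift [-0.3 30.3  5.6] turn 0.002
```

Call:
step_arm:
  rows: [0,4,3,0,1,0,6,0.5,0,1,0,6,0,0,1,0,4,0,0,1,0,4,0,0,1]

```text
t: 19.4
eef_pos: [0.6104, 0.2572, 0.0467]
orientation: [3.101, -0.133, -0.048]
wrist_force: [-0.8, 0.5, -0.7]
width: -0.004
```

```bash
python3 -c "
from h import *
st();cor();to((-.031,.121),.042)"
```

```text
t 19.4 p [0.6104 0.2572 0.0467] yaw -0.086 q [ 0.34  0.8   1.43 -0.03  0.95  0.44] F [-0.8  0.5 -0.7] w -0.004
tcp in corner [-30.  126.5] z 46.7
tool shift [-0.9  5.4  4.9] turn 0.003
```

Call:
step_arm:
  rows: [0,3,0,0,1,0,3,0,0,1]

```text
t: 19.57
eef_pos: [0.6103, 0.2526, 0.0481]
orientation: [3.107, -0.136, -0.044]
wrist_force: [-1.5, 33.1, -3.2]
width: 0.001
```

```bash
python3 -c "
from h import *
st();cor()"
```

```text
t 19.57 p [0.6103 0.2526 0.0481] yaw -0.0879 q [ 0.33  0.8   1.44 -0.02  0.95  0.43] F [-1.5 33.1 -3.2] w 0.001
tcp in corner [-29.7 122. ] z 48.1
```

Firm stop against the guide-side fence. I'll back off, rise, and measure the holes from above.

Call:
step_arm:
  rows: [0,-8,0,0,1,0,-12,0,0,1,0,0,-30,0,1,0,0,-35,0,1,-12,20,-35,0,1,-12,20,-20,0,1,0,10,0,0,1,0,0,0,0,1]

```text
t: 20.23
eef_pos: [0.5867, 0.2308, 0.1747]
orientation: [3.106, -0.132, -0.044]
wrist_force: [0.0, -0.6, -0.4]
width: -0.0
```

```bash
python3 -c "
from h import *
snap('wrist','w14');st();cor();print(proj('w14',j2w([[CJ[0]-.03,CJ[1]+y,.053] for y in(.025,.055,.085)])));holes('w14',200,420,50,420,30)
snap('scene','s14');print(proj('s14',j2w([[CJ[0]-.03,CJ[1]+y,.053] for y in(.025,.055,.085)])));holes('s14',255,320,270,340,4)"
```

```text
t 20.28 p [0.5869 0.2316 0.1746] yaw -0.0856 q [ 0.31  0.59  1.47 -0.02  1.13  0.41] F [ 0.2 -0.3  0.8] w 0.002
tcp in corner [-51.1  99. ] z 174.6
[[303.86568976 288.12181039]
 [305.09989388 254.48082055]
 [306.42798378 218.28076408]]
w14 [220, 142, 22864] [303.8 364.2] corner mm [-27.6 -51.7]
[[277.34543841 302.53920878]
 [285.35575801 310.25354944]
 [293.52458694 318.12054256]]
s14 [38, 33, 481] [302.5 288.2] corner mm [-107.2   41.8]
s14 [24, 8, 131] [310.1 273.2] corner mm [-154.    24.6]
s14 [29, 23, 298] [263.9 289.9] corner mm [-29.5 -26.1]
s14 [4, 3, 5] [287.2 295.8] corner mm [-62.1  29.2]
s14 [3, 2, 6] [278.  302.5] corner mm [-31.3  26.1]
s14 [3, 3, 6] [285.8 310.2] corner mm [-31.1  55.7]
s14 [4, 4, 4] [261.5 314.5] corner mm [22.5 20.6]
s14 [3, 4, 4] [266.2 318.5] corner mm [21.2 37.1]
s14 [4, 4, 10] [294.3 317.7] corner mm [-32.2  85.6]
s14 [4, 4, 5] [270.8 323.4] corner mm [21.8 54.8]
s14 [5, 6, 8] [277.6 330.2] corner mm [21.9 80. ]
s14 [6, 6, 9] [284.1 336.6] corner mm [ 21.6 103.2]
```

```bash
python3 -c "
from h import *
a=cv2.imread('pics/w14.png').max(2)
for u,v in ((304,288),(305,254),(306,218)):
    x0,y0=u-14,v-14;c=a[y0:y0+28,x0:x0+28];print(c.min(),np.median(c))
    for th in (90,110):
        m=(c<th);ys,xs=np.nonzero(m)
        if len(xs): print(th,len(xs),np.round(xs.mean()+x0,1),np.round(ys.mean()+y0,1))
print(a[150:235:4,306].tolist()); print(a[218,270:400:3].tolist())"
```

```text
50 78.0
90 466 300.1 288.1
110 534 299.2 288.2
119 248.0
82 166.5
90 11 301.4 212.5
110 112 304.4 213.7
[251, 251, 251, 232, 169, 172, 125, 132, 137, 162, 161, 163, 162, 163, 161, 92, 105, 115, 134, 213, 248, 247]
[169, 167, 158, 151, 150, 151, 167, 170, 171, 121, 104, 112, 115, 120, 120, 175, 250, 249, 249, 249, 249, 250, 250, 250, 250, 235, 153, 148, 150, 145, 143, 142, 158, 236, 235, 233, 232, 231, 227, 227, 229, 229, 230, 246]
```

The scene camera puts the block at about (-31.5, 55.8), already within limits. I'll give one more push against the side fence to confirm.

```bash
python3 -c "
from h import *
to((-.100,.056),.13);to((-.100,.056),.043)"
```

```text
tool shift [-47.6  41.7  46.4] turn 0.003
tool shift [-45.1  38.8 133.3] turn 0.003
```

Call:
step_arm:
  rows: [-25,20,0,0.003,1,-22,18,0,0,1,0,0,30,0,1,0,0,35,0,1,0,0,0,0,1]

```text
t: 20.75
eef_pos: [0.5328, 0.198, 0.1041]
orientation: [3.104, -0.134, -0.052]
wrist_force: [-1.9, -0.0, -1.0]
width: 0.001
```

```bash
python3 -c "
from h import *
st();cor();to((-.098,.056),.043)"
```

```text
t 20.75 p [0.5328 0.198  0.1041] yaw -0.0867 q [ 0.28  0.58  1.68 -0.03  0.92  0.39] F [-1.9 -0.  -1. ] w 0.001
tcp in corner [-102.    60.7] z 104.1
tool shift [ 6.   2.6 61.1] turn 0.002
```

Call:
step_arm:
  rows: [0,3,25,0.002,1,0,0,25,0,1,0,0,11,0,1,5,0,0,0,1,6,0,0,0,1,5,0,0,0,1,4,0,0,0,1,2,0,0,0,1]

```text
t: 21.42
eef_pos: [0.5579, 0.1947, 0.0428]
orientation: [3.104, -0.133, -0.053]
wrist_force: [-0.2, 0.2, -0.5]
width: 0.002
```

```bash
python3 -c "
from h import *
st();cor()"
```

```text
t 21.42 p [0.5579 0.1947 0.0428] yaw -0.0864 q [ 0.27  0.71  1.64 -0.03  0.84  0.37] F [-0.2  0.2 -0.5] w 0.002
tcp in corner [-76.7  59.7] z 42.8
```

Call:
step_arm:
  rows: [2.5,0,0,0,1,3,0,0,0,1]

```text
t: 21.58
eef_pos: [0.5605, 0.1945, 0.0433]
orientation: [3.103, -0.134, -0.067]
wrist_force: [-29.3, 6.5, 12.5]
width: -0.001
```

```bash
python3 -c "
from h import *
st();cor()"
```

```text
t 21.58 p [0.5605 0.1945 0.0433] yaw -0.0874 q [ 0.26  0.71  1.63 -0.03  0.85  0.37] F [-29.3   6.5  12.5] w -0.001
tcp in corner [-74.2  59.8] z 43.3
```

Same stop as before, so it is flush in x. I'll retreat high and take a final measurement of block and sleeve.

Call:
step_arm:
  rows: [-6,0,0,0,1,-15,0,0,0,1,-5,0,-30,0,1,0,0,-40,0,1,10,0,-40,0,1,20,0,-40,0,1,0,0,-30,0,1,0,0,0,0,1]

```text
t: 22.25
eef_pos: [0.57, 0.2004, 0.2307]
orientation: [3.102, -0.134, -0.072]
wrist_force: [-0.9, 0.3, 0.7]
width: -0.003
```

```bash
python3 -c "
from h import *
snap('wrist','w15');st();cor();print(proj('w15',j2w([[CJ[0]-.03,CJ[1]+y,.053] for y in(.025,.055,.085)])))
holes('w15',180,420,150,400,20);print();holes('w15',180,420,150,400,20,100)
snap('scene','s15');holes('s15',270,302,295,325,4);print();holes('s15',270,302,295,325,4,100)
a=cv2.imread('pics/w15.png').max(2)
x,y=proj('w15',j2w([CJ[0]-.045,CJ[1]+.11,.053]))[0];print('far edge exp',x,y,a[int(y)-14:int(y)+15,int(x)].tolist())
x,y=proj('w15',j2w([CJ[0]-.06,CJ[1]+.07,.053]))[0];print('left edge exp',x,y,a[int(y),int(x)-14:int(x)+15].tolist())"
```

```text
t 22.3 p [0.5694 0.2001 0.2283] yaw -0.0873 q [ 0.27  0.49  1.48 -0.02  1.22  0.36] F [-0.2 -0.5  0.4] w 0.005
tcp in corner [-65.8  66.1] z 228.3
[[320.36714246 224.83622228]
 [321.92586445 193.58149049]
 [323.58833544 160.24643456]]
w15 [240, 131, 21252] [294.2 350.4] corner mm [ -50.9 -118.8]

w15 [15, 13, 128] [322.9 158.9] corner mm [-30.7  86.2]
w15 [13, 12, 126] [321.4 192.3] corner mm [-30.5  56.2]
w15 [240, 141, 23440] [294.5 344.8] corner mm [ -50.7 -111.5]
s15 [3, 2, 6] [278.  302.5] corner mm [-31.3  26.1]
s15 [3, 3, 7] [286.  310.3] corner mm [-31.1  56.2]
s15 [3, 3, 9] [294. 318.] corner mm [-31.1  85.6]

s15 [3, 3, 8] [277.9 302.1] corner mm [-31.8  25.1]
s15 [3, 3, 9] [286. 310.] corner mm [-31.7  55.7]
s15 [4, 4, 11] [294.3 317.7] corner mm [-32.1  85.6]
s15 [3, 3, 5] [270.8 323.2] corner mm [21.5 54.4]
far edge exp 307.0760950279953 130.59028193360803 [251, 251, 251, 251, 251, 251, 252, 252, 244, 181, 136, 130, 134, 180, 235, 248, 251, 251, 251, 250, 250, 250, 250, 250, 251, 250, 251, 250, 250]
left edge exp 288.4180465479498 176.7486447446116 [160, 164, 159, 162, 163, 161, 163, 162, 163, 164, 165, 160, 159, 155, 141, 145, 155, 160, 160, 162, 164, 163, 161, 155, 151, 152, 146, 147, 143]
```

Both cameras put the block centre at about (-31, 56), square to within 0.5°, after firm stops on both fences. The robot is clear, so I hand in.

```bash
python3 -c "
from h import *
d=cv2.absdiff(cv2.imread('pics/s11.png'),cv2.imread('pics/s15.png'))[240:275,235:262].max(2);print('sleeve region diff',d.mean(),d.max())
st();print(bot.hand_in())"
```

```text
sleeve region diff 3.522751322751323 12
t 22.35 p [0.5681 0.1998 0.2255] yaw -0.0873 q [ 0.27  0.49  1.49 -0.02  1.22  0.36] F [-0.7  0.1 -0.2] w -0.0
the job is handed in; nothing more can be done
None
```

The job is handed in at about 22 s. My checks put the sleeve in its notch at 5 and the block square and flush in the fence corner. The hand-in gives no verdict.

- **Sleeve:** I turned it from 2 to 5 in three grips. It read about 4.85 by the pointer after release. The same method read notches 2 and 3 about 0.02–0.2 low, so I take this as notch 5. I took no later close-up. The sleeve area of the scene image was the same with the block set down and at the end.
- **Block:** I laid it on the board and pushed it against both fences until it stopped firmly (about 29 N on the side fence, 33 N on the guide-side fence). The side-fence stop repeated at the same position.
- **Final position:** The wrist camera puts the block's centre at about (-30.6, 56.2) mm in the corner frame, and the scene camera at about (-31.3, 56). The target is (-30, 55), so this is within 3 mm. The holes line up within about 0.4° of the side fence.

Two checks are less certain. Camera readings of the block differed by up to about 2 mm on the way. My first estimate of the corner was about 11 mm off in x, and I corrected it before placing the block.

At hand-in the gripper was clear at z = 0.23 m. I touched none of the other things on the bench, but I did not measure their positions again.

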